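# Give the red face of a painted tea-light holder its turn in the lamp box

## Task

The touch-dry tea-light holder in the lamp box has had its pass on one side and the red face is next: raise the amber sash all the way by the handle on top of it, pull the tray right out, lift the holder out of its nest and stand it on the bench to change your grip, because the wire guides leave room for fingers only in front of it and behind it. Then seat it back in the nest with the red face towards the lamp panel at the back of the box, push the tray fully home and lower the sash until it is fully shut. Do not tip the holder over or disturb the other things on the bench.

Things in the scene. Friction and masses are not known exactly. Their poses are not given: they have to be found in the camera images.
- lamp_box: white bench-top UV lamp box fixed to the bench, 186 mm wide (y), roof at 155 mm; its grey base plate reaches 100 mm out in front. Origin on the bench; x points to the back (the open front faces -x), z up. The sash stands at x = -70 mm between channel posts 160 mm apart, 243 mm tall. Violet lamp panel on the back wall, face at x = 54 mm. A pod 13 mm high on the roof, from x = 41 mm back
- sash (a joint): height in m of the amber sash above fully shut: 0 = shut (lower edge 29 mm above the bench), 0.105 = fully raised. It is spring balanced and stays where it is left; about 5 N moves it
- sash_handle (a point): centre of the bar of the steel bow handle on the sash's top rail; the bar is 11 mm thick, 78 mm long, parallel to y of the lamp box, 33 mm above the top rail and (sash shut) 35 mm above the roof behind it. Moves up with the sash. Axes as lamp_box
- tray (a joint): how far in m the tray is pulled out towards the front (-x of lamp_box): 0 = home, 0.160 = stop. About 3 N moves it. The guides and the holder cannot pass the sash unless it is raised
- tray_handle (a point): centre of the bar of the steel bow handle at the tray's front end; the bar is 10 mm thick, 60 mm long, parallel to y of the lamp box, 30 mm above the tray board, 135 mm in front of the nest's centre. With the tray home it is 75 mm in front of the sash plane. Moves with the tray. Axes as lamp_box
- nest (a point): centre of the nest on the tray, at the top of the tray board (26 mm above the bench): a frame 5 mm high, inside 60 (x) by 58 mm (y), its x sides sloping outwards, with a steel wire guide 54 mm high on each y side, flared outwards at its top. Moves with the tray; 60 mm behind the sash plane when the tray is home. Axes as lamp_box (x towards the lamp)
- holder: tea-light holder: beech block 54 x 54 mm, 52 mm high, 120 g, a round recess (40 mm wide, 14 mm deep) in its top and a painted panel on each side: red on +x, yellow on +y, green on -x, blue on -y. Origin at the centre of its underside, z up. At the start it stands in the nest, red towards +y of the box, blue towards the lamp
- red_face (a point): centre of the red panel, 27 mm from the holder's axis along its +x, 25 mm above its underside
- mug: blue mug, 84 mm wide, 95 mm high, a bystander on the left; origin about its centre on the bench
- gesso_bottle: white bottle with a black label, 74 mm wide, 206 mm high, a bystander back right; origin at the centre of its underside
- paint_pot_2: plastic pot with light blue stains, 79 mm wide, 78 mm high, a bystander back right; origin at the centre of its underside
- paint_pot_1: plastic pot with brown stains, 74 mm wide, 100 mm high, a bystander front right; origin at the centre of its underside

How it is judged:
By the outcome, as a careful person would: the job done as asked, in the order asked, and still so for the second after the job is handed in, with the robot touching nothing.
It also fails if it takes over 72 s, if anything falls off the work surface, if the arm or the gripper's body presses on something with over 40 N, if the wrist force passes 120 N, or if a joint passes its speed limit or range.

## Robot

A 6-joint arm with a two-finger parallel gripper is mounted at the origin on the work surface; the furniture and walls round the work are solid. World frame = base frame: x ahead of the robot, y to its left, z up, the work surface at z = 0. Lengths are in m, angles in rad, forces in N, time in s.
With the tool pointing down it reaches from about 0.35 to 0.875 m from the base axis. Payload 15.5 kg.
Tool frame: the origin (TCP) lies midway between the tips of the shut fingers; the grasp point (between the pads) lies manip.grasp_offset behind it (manip.grasp_offset is the distance from the TCP to the grasp point, in m); z points along the fingers, x is the direction in which the jaws open and shut, and the axes are right-handed (so a half turn about z gives the same grasp; the last joint's range is limited). The gripper opens to 85 mm and grips with 20 to 120 N. Pads are 22 mm wide; open, the fingers measure 114 mm over their backs; the gripper's body (76 mm by 85 mm) begins 54 mm behind the grasp point. The pads swing forward as they close: fully open they stand 13 mm farther back than shut.
Start: joints at [1.03, 0.494, 1.345, -0, 1.302, -0.096], TCP at [0.269, 0.564, 0.231] pointing down, gripper open.
Joint ranges: [-2.91, 2.91], [-0.82, 2.16], [0.22, 2.67], [-1.22, 4.37], [0.12, 2.79], [-3.08, 3.08]. Speed limits (rad/s): [1.89, 1.89, 2.57, 3.01, 3.01, 3.01].

## Interface

Orientations are given as a unit quaternion [w, x, y, z].
In Python, from cell import manip gives the robot as it stands. Calls block until the motion is done:
- manip.move_ptp(position, orientation): joint-space move of the TCP to a pose.
- manip.servo_line(position, rot=None, v=0.15, stop_force=None): straight line of the TCP; rot=None keeps the orientation; v is the mean speed in m/s. With stop_force (N) it stops when the force on the tool has changed by that much, and returns True; else False.
- manip.move_joints(angles): joint-space move.
- manip.gripper_to(opening, force=None): opening from 0.0 (shut) to 1.0 (fully open); force is the grip in N (None keeps the last); returns when the fingers have stopped.
- manip.pause(seconds).
- manip.solve_ik(position, orientation): joint angles nearest the present ones, or None.
- manip.get_image(name): name is "scene" or "top" or "wrist"; returns (picture, depth): 384x512x3 uint8, red, green, blue; 384x512 float32, m along the optical axis (not along the pixel's ray), 0 where there is no reading.
- manip.get_calibration(name): a dict with "intrinsics" (3x3 intrinsics, pixels), "distortion" ([k1, k2, p1, p2, k3] as OpenCV has them; the pictures are not rectified), "R" (3x3) and "t" (3): a world point X has camera coordinates R X + t. Camera axes: x right, y down, z forward; pixel columns grow to the right and rows downward; lengths in m; the calibration is good to about 2 mm. A picture is of the moment at which its call begins: read the wrist's pose just before it. get_calibration takes no time and is no camera call; for the wrist camera it gives the pose at the moment of the call.
A pose or a line that the arm cannot do raises manip.MotionError and nothing moves.
- manip.finish_job(): hands the job in, once; it reports no verdict.
Trained networks look in the newest picture that a camera, given by its name, has taken for a name from the list of things; names that differ only in an ending like _2 or _b are one class to them, and where a whole thing is asked for, a point or a joint stands for the part that bears it (a point fixed in the world has none). Each returns a list of dicts, best first, with "confidence" (0 to 1); they miss things now and then, are a little off and sometimes report something else, mostly with a low value. They report only what shows in the picture. A call takes as long as a camera call.
- manip.silhouettes(query, camera): "mask" (384x512 bool, what is visible of it) and "pixel" ([column, row] in pixels, amid what is visible of it).
Readings, each from a call of its own:
- manip.current_t(): time.
- manip.current_joints(): joint angles.
- manip.current_joint_vel(): joint speeds.
- manip.current_effort(): joint torques, N m.
- manip.current_ee_pos(): TCP position.
- manip.current_tool_rot(): TCP orientation.
- manip.current_ft_force(): force on the tool from outside, world axes, zero at the start.
- manip.current_ft_torque(): the same for the moment, N m.
- manip.current_finger_gap(): opening from 0.0 (shut) to 1.0 (fully open).
Only numpy, scipy, OpenCV 4.12 (cv2) and the standard library are available. Lean on these libraries where they do the work, as an engineer would, in place of code of your own. Each camera call takes 0.05 s, during which the arm holds its last target. There are 200 camera calls.

## Working session

There is one attempt and no reset: what is moved stays moved. The work goes in short steps, each a Python script; the robot and the scene stay as the last script left them, time stands still between calls to the robot, and variables do not carry over. Pictures are saved under pics/ and viewed, about 8 in all and at most 12, crops included, and the job is handed in when it is done.

```bash
ls; mkdir -p pics; cat > h.py <<'E'
import numpy as np, cv2
from cell import manip
def px2w(cam,px,depth,cal=None):
    c=cal or manip.get_calibration(cam)
    K=np.array(c["intrinsics"]);d=np.array(c["distortion"])
    u=cv2.undistortPoints(np.array(px,float).reshape(-1,1,2),K,d).reshape(-1,2)
    P=np.c_[u,np.ones(len(u))]*np.asarray(depth,float).reshape(-1,1)
    return (P-np.array(c["t"]))@np.array(c["R"])
def maskpts(cam,mask,depth,cal=None):
    r,c=np.nonzero(mask&(depth>0))
    return px2w(cam,np.c_[c,r],depth[r,c],cal)
def save(n,im): cv2.imwrite(f"pics/{n}.png",im[:,:,::-1])
E
python3 - <<'E'
from h import *
out=[]
for cam in ["scene","top"]:
    im,d=manip.get_image(cam); out.append(im)
    np.savez(f"{cam}.npz",im=im,d=d)
    for q in ["lamp_box","sash_handle","sash","tray_handle","nest","holder","red_face","mug","gesso_bottle","paint_pot_1"]:
        for s in manip.silhouettes(q,cam)[:2]:
            P=maskpts(cam,s["mask"],d)
            if len(P): print(cam,q,round(s["confidence"],2),np.round(s["pixel"]),len(P),np.median(P,0).round(3),np.percentile(P,2,axis=0).round(3),np.percentile(P,98,axis=0).round(3))
            else: print(cam,q,s["confidence"],"nodepth")
    print(cam,manip.get_calibration(cam)["t"])
save("a",np.hstack(out)[:, :]) if 0 else None
big=cv2.resize(np.vstack(out),(0,0),fx=.78,fy=.78); save("a",big)
print(manip.grasp_offset,manip.current_t(),manip.current_tool_rot())
E
```

```text
pics
scene lamp_box 0.6 [269. 244.] 5808 [0.572 0.041 0.154] [ 0.453 -0.147  0.002] [0.657 0.117 0.23 ]
scene lamp_box 0.25 [227. 142.] 450 [ 0.382 -0.444  0.065] [ 0.348 -0.487  0.   ] [ 0.412 -0.421  0.098]
scene sash 0.6 [260. 212.] 426 [ 0.531 -0.046  0.161] [ 0.409 -0.169 -0.001] [ 0.602 -0.027  0.2  ]
scene mug 0.64 [363. 270.] 915 [0.362 0.242 0.061] [0.32  0.201 0.009] [0.405 0.281 0.095]
scene gesso_bottle 0.58 [174. 158.] 825 [ 0.62  -0.432  0.132] [ 0.236 -1.296 -0.795] [ 0.65  -0.417  0.207]
scene paint_pot_1 0.91 [170. 194.] 551 [ 0.674 -0.361  0.049] [ 0.64  -0.399  0.005] [ 0.709 -0.326  0.081]
scene paint_pot_1 0.66 [225. 140.] 444 [ 0.382 -0.444  0.069] [ 0.349 -0.487  0.008] [ 0.412 -0.421  0.1  ]
scene [ 0.47701643 -0.05320864  1.56370297]
top lamp_box 0.91 [222. 188.] 7497 [ 0.502 -0.033  0.112] [ 0.431 -0.141  0.006] [0.628 0.108 0.227]
top sash 0.74 [233. 181.] 1277 [ 0.534 -0.048  0.118] [ 0.465 -0.069  0.034] [ 0.606 -0.031  0.197]
top tray_handle 0.93 [248. 211.] 792 [ 0.514 -0.093  0.025] [ 0.472 -0.136  0.017] [ 0.563 -0.046  0.06 ]
top nest 0.9 [246. 210.] 776 [ 0.514 -0.092  0.025] [ 0.473 -0.135  0.019] [ 0.562 -0.046  0.06 ]
top mug 0.83 [115. 218.] 1111 [0.357 0.237 0.063] [0.315 0.196 0.013] [0.412 0.28  0.095]
top mug 0.67 [232. 181.] 1204 [ 0.53  -0.048  0.116] [ 0.464 -0.068  0.035] [ 0.605 -0.032  0.197]
top gesso_bottle 0.84 [379. 201.] 1400 [ 0.586 -0.449  0.129] [ 0.573 -0.484  0.01 ] [ 0.62  -0.421  0.206]
top paint_pot_1 0.68 [372. 279.] 1099 [ 0.377 -0.457  0.062] [ 0.34  -0.491 -0.001] [ 0.448 -0.422  0.1  ]
top paint_pot_1 0.66 [344. 186.] 684 [ 0.673 -0.364  0.048] [ 0.633 -0.397  0.005] [ 0.706 -0.33   0.079]
top [-0.26465304  0.4427711   0.73644131]
0.0187 1.1 [ 6.24849979e-07  8.45938156e-01  5.33281010e-01 -2.86826019e-05]
```

View pics/a.png

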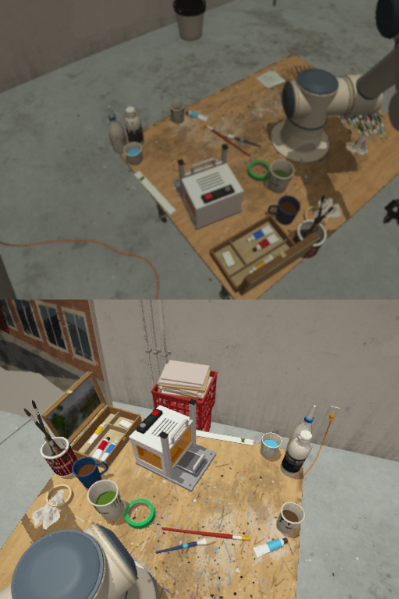

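```bash
python3 - <<'E'
from h import *
for cam in ["scene","top"]:
    f=np.load(cam+".npz"); d=f["d"]
    P=maskpts(cam,d>0,d)
    m=(P[:,0]>.38)&(P[:,0]<.72)&(P[:,1]>-.25)&(P[:,1]<.16)
    P=P[m]
    for lo,hi in [(.148,.159),(.162,.173),(.18,.2),(.215,.236),(.237,.26),(.005,.018),(.02,.032),(.045,.07)]:
        Q=P[(P[:,2]>lo)&(P[:,2]<hi)]
        if len(Q)>3:
            r=cv2.minAreaRect((Q[:,:2]*1000).astype(np.float32)); print(cam,lo,hi,len(Q),np.round(r[0]),np.round(r[1]),round(r[2],1),np.median(Q[:,2]).round(4))
        if lo==.215:
            print(Q[::max(1,len(Q)//12)].round(3).tolist())
f=np.load("top.npz")["im"]; g=np.load("scene.npz")["im"]
save("b",np.vstack([cv2.resize(f[120:270,150:300],(600,600))[:, :],])[:600])
E
```

```text
scene 0.148 0.159 2312 [552.  23.] [160. 188.] 76.4 0.1552
scene 0.162 0.173 549 [553.  20.] [156. 184.] 76.2 0.1683
scene 0.18 0.2 195 [535. -47.] [ 22. 186.] 76.5 0.1948
scene 0.215 0.236 58 [536. -46.] [ 20. 186.] 76.6 0.2238
[[0.456, -0.036, 0.23], [0.457, -0.033, 0.221], [0.457, -0.017, 0.235], [0.46, -0.018, 0.232], [0.46, -0.022, 0.224], [0.447, -0.019, 0.218], [0.452, -0.017, 0.219], [0.623, -0.077, 0.222], [0.619, -0.058, 0.234], [0.627, -0.061, 0.232], [0.615, -0.059, 0.225], [0.623, -0.062, 0.224], [0.613, -0.058, 0.22], [0.619, -0.059, 0.219], [0.618, -0.056, 0.217]]
scene 0.237 0.26 104 [535. -47.] [ 26. 192.] 76.9 0.2428
scene 0.005 0.018 655 [551. -48.] [330. 405.] 0.7 0.0085
scene 0.02 0.032 156 [602.  57.] [122. 244.] 35.5 0.026
scene 0.045 0.07 341 [545. -13.] [233. 187.] 76.7 0.0587
top 0.148 0.159 1961 [546.  21.] [158. 188.] 76.3 0.1539
top 0.162 0.173 457 [544.  19.] [153. 186.] 76.5 0.1671
top 0.18 0.2 244 [528. -46.] [ 21. 186.] 76.1 0.1939
top 0.215 0.236 93 [528. -46.] [ 21. 185.] 76.1 0.2237
[[0.607, -0.057, 0.236], [0.615, -0.076, 0.23], [0.612, -0.074, 0.229], [0.605, -0.071, 0.23], [0.606, -0.073, 0.227], [0.61, -0.075, 0.22], [0.45, -0.036, 0.233], [0.444, -0.035, 0.232], [0.44, -0.034, 0.233], [0.44, -0.023, 0.225], [0.45, -0.037, 0.219], [0.44, -0.033, 0.225], [0.439, -0.031, 0.222], [0.437, -0.034, 0.221]]
top 0.237 0.26 125 [530. -46.] [ 24. 195.] 76.4 0.2415
top 0.005 0.018 1350 [586. -63.] [242. 358.] 66.3 0.0106
top 0.02 0.032 770 [490. -27.] [148. 253.] 35.9 0.0248
top 0.045 0.07 521 [536. -13.] [227. 184.] 76.1 0.0578
```

View pics/b.png

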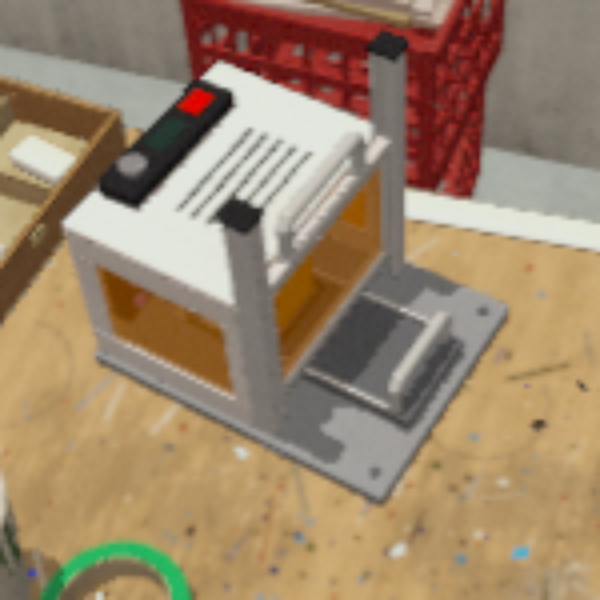

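```bash
cat >> h.py <<'E'
A=np.deg2rad(76.4); O=np.array([.548,.0215])
def bw(x,y,z,o=None,a=None):
    a=A if a is None else a; o=O if o is None else o
    ex=np.array([np.cos(a),np.sin(a)]); ey=np.array([-ex[1],ex[0]])
    return np.r_[o+x*ex+y*ey,z]
def wb(P,o=None,a=None):
    a=A if a is None else a; o=O if o is None else o
    ex=np.array([np.cos(a),np.sin(a)]); ey=np.array([-ex[1],ex[0]])
    P=np.atleast_2d(P); return np.c_[(P[:,:2]-o)@ex,(P[:,:2]-o)@ey,P[:,2]]
def q(a): return np.array([0,np.cos(a/2),np.sin(a/2),0])
def dn(a=0): # tool down, jaws at angle a from box x
    return q(A+a)
E
python3 - <<'E'
from h import *
d=np.load("scene.npz")["d"]; P=maskpts("scene",d>0,d)
m=(P[:,0]>.2)&(P[:,0]<.75)&(P[:,1]>.1)&(P[:,1]<.6); print("max z",np.sort(P[m][:,2])[-5:])
for cam in ["scene","top"]:
    d=np.load(cam+".npz")["d"]; P=maskpts(cam,d>0,d)
    B=wb(P); m=(abs(B[:,0]+.22)<.08)&(abs(B[:,1]+.15)<.07); print(cam,m.sum(),np.percentile(B[m][:,2],[0,5,50,95,100]).round(3))
    m=(P[:,2]>.01)&(P[:,2]<.3)&(B[:,0]>-.4)&(B[:,0]<-.18)&(abs(B[:,1])<.3); print(np.c_[B[m]][::5].round(3).tolist()[:20])
p=manip.current_ee_pos()
for a in [0,np.pi]:
  for b in [bw(-.07,0,.171),bw(-.07,0,.28),bw(-.145,0,.038),bw(-.305,0,.038),bw(-.17,0,.04),bw(-.22,-.15,.02)]:
    s=manip.solve_ik(b,dn(a)); print(None if s is None else np.round(s,2))
E
```

```text
max z [0.67159491 0.67161109 0.67231142 0.67487639 0.6767562 ]
scene 2484 [-0.816 -0.806 -0.001  0.006  0.019]
[[-0.399, 0.165, 0.014], [-0.396, 0.167, 0.011], [-0.386, 0.163, 0.011], [-0.376, 0.166, 0.014], [-0.366, 0.174, 0.015], [-0.356, 0.178, 0.017], [-0.349, 0.174, 0.014], [-0.336, 0.184, 0.018], [-0.317, 0.216, 0.017], [-0.326, 0.188, 0.014], [-0.313, 0.218, 0.014], [-0.318, 0.196, 0.014], [-0.304, 0.218, 0.018], [-0.322, 0.182, 0.011], [-0.311, 0.205, 0.011], [-0.303, 0.221, 0.012], [-0.295, 0.238, 0.012], [-0.302, 0.213, 0.011], [-0.295, 0.23, 0.01], [-0.288, 0.246, 0.011]]
top 1731 [-0.008 -0.004 -0.001  0.004  0.014]
[[-0.319, -0.238, 0.077], [-0.333, -0.244, 0.079], [-0.323, -0.236, 0.076], [-0.336, -0.244, 0.076], [-0.311, -0.223, 0.078], [-0.324, -0.238, 0.07], [-0.337, -0.244, 0.072], [-0.351, -0.245, 0.079], [-0.317, -0.229, 0.07], [-0.33, -0.239, 0.068], [-0.343, -0.249, 0.066], [-0.358, -0.245, 0.078], [-0.315, -0.227, 0.067], [-0.328, -0.237, 0.064], [-0.342, -0.245, 0.064], [-0.356, -0.243, 0.075], [-0.312, -0.218, 0.069], [-0.323, -0.238, 0.056], [-0.337, -0.243, 0.059], [-0.352, -0.243, 0.067]]
[-0.2   0.44  1.64 -0.    1.06 -1.53]
[-0.2   0.32  1.5  -0.    1.32 -1.53]
[-0.34  0.63  1.77 -0.    0.74 -1.67]
[-0.63  0.65  1.72 -0.    0.77 -1.97]
[-0.39  0.63  1.77 -0.    0.74 -1.72]
[-0.43  0.8   1.37 -0.    0.97 -1.76]
[-0.2   0.44  1.64 -0.    1.06  1.61]
[-0.2   0.32  1.5  -0.    1.32  1.61]
[-0.34  0.63  1.77 -0.    0.74  1.47]
[-0.63  0.65  1.72 -0.    0.77  1.18]
[-0.39  0.63  1.77 -0.    0.74  1.42]
[-0.43  0.8   1.37 -0.    0.97  1.38]
```

```bash
python3 - <<'E'
from h import *
p=manip.current_ee_pos(); manip.servo_line([p[0],p[1],.40],v=.4)
manip.move_ptp(bw(-.11,0,.36),dn())
c=manip.get_calibration("wrist"); im,d=manip.get_image("wrist"); save("c",im)
np.savez("w1.npz",im=im,d=d)
print(manip.current_t())
for k in ["sash_handle","tray_handle"]:
    for s in manip.silhouettes(k,"wrist")[:2]:
        P=maskpts("wrist",s["mask"],d,c); B=wb(P); print(k,s["confidence"],len(B),np.percentile(B,[2,50,98],axis=0).round(3).tolist())
P=maskpts("wrist",d>0,d,c);B=wb(P)
for lo,hi in [(.183,.2),(.052,.066),(.15,.158),(.238,.25)]:
    m=(B[:,2]>lo)&(B[:,2]<hi)&(abs(B[:,1])<.12)&(B[:,0]<.1)&(B[:,0]>-.25)
    Q=B[m]
    if len(Q)<5: continue
    r=cv2.minAreaRect((Q[:,:2]*1000).astype(np.float32)); print(lo,len(Q),np.round(r[0],1),np.round(r[1],1),round(r[2],1),np.percentile(Q[:,2],[50,95]).round(4))
E
```

```text
4.2
sash_handle 0.94 1855 [[-0.076, -0.074, 0.046], [-0.073, 0.005, 0.161], [-0.066, 0.076, 0.2]]
tray_handle 0.76 2199 [[-0.158, -0.039, 0.025], [-0.117, 0.002, 0.027], [-0.076, 0.042, 0.062]]
tray_handle 0.56 1908 [[-0.076, -0.076, 0.045], [-0.073, 0.008, 0.161], [-0.065, 0.076, 0.2]]
0.183 846 [-70.8   1.1] [ 20.  183.2] 0.4 [0.1975 0.1995]
0.052 343 [-111.2   -5.1] [167.2  77.7] 90.0 [0.0604 0.0642]
0.15 11181 [-0.1  1.4] [184.5 159.2] 89.7 [0.1558 0.1571]
0.238 873 [-70.7   1. ] [ 23.2 192. ] 0.3 [0.2435 0.2447]
```

View pics/c.png

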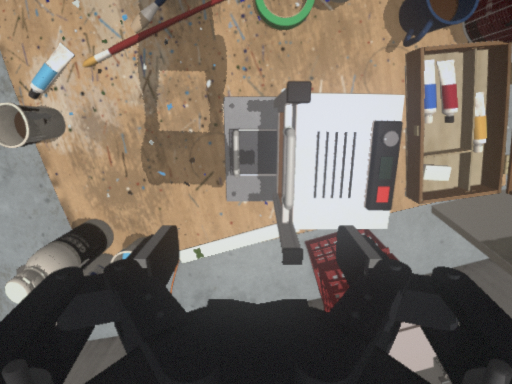

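```bash
sed -i 's/^A=.*/A=np.deg2rad(76.4); O=np.array([.547,.0217])/' h.py; python3 - <<'E'
from h import *
f0=None
manip.move_ptp(bw(-.071,0,.24),dn())
manip.servo_line(bw(-.071,0,.173),v=.12,stop_force=15)
manip.gripper_to(0.0,force=50)
print("gap",manip.current_finger_gap(),manip.current_ft_force().round(1) if hasattr(manip.current_ft_force(),'round') else manip.current_ft_force())
h=manip.servo_line(bw(-.071,0,.173+.110),v=.12,stop_force=25)
p=manip.current_ee_pos();print("hit",h,p,manip.current_ft_force(),manip.current_t())
im,d=manip.get_image("top"); save("d",cv2.resize(im[100:270,150:320],(500,500)))
P=maskpts("top",d>0,d); np.savez("top2.npz",d=d)
E
```

```text
gap 0.10844119750500401 [1.1 5.2 1.9]
hit True [ 0.5300882  -0.04671436  0.27695686] [-0.85852472  0.46774964  3.69193205] 7.0833
```

View pics/d.png

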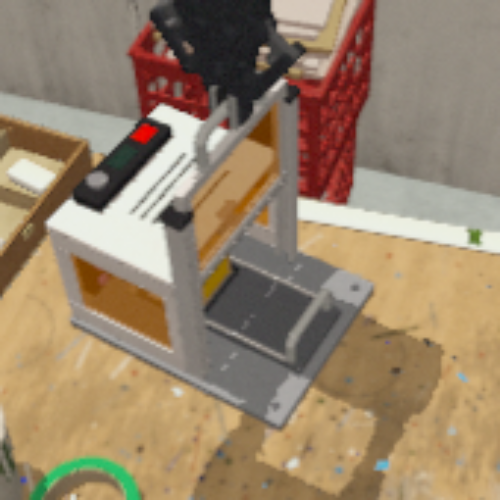

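```bash
python3 - <<'E'
from h import *
h=manip.servo_line(manip.current_ee_pos()+np.r_[0,0,.006],v=.05,stop_force=30)
print(h,manip.current_ee_pos()[2])
manip.gripper_to(.45)
manip.servo_line(bw(-.071,0,.345),v=.3)
print("wb",wb(manip.current_ee_pos()))
manip.move_ptp(bw(-.145,0,.30),dn())
c=manip.get_calibration("wrist"); im,d=manip.get_image("wrist"); 
B=wb(maskpts("wrist",d>0,d,c)); m=(B[:,2]>.05)&(B[:,2]<.075)&(B[:,0]>-.18)&(B[:,0]<-.11)&(abs(B[:,1])<.06)
print(m.sum(),np.percentile(B[m],[2,50,98],axis=0).round(4).tolist())
m=(B[:,2]>.27)&(B[:,0]<.0)&(abs(B[:,1])<.1);print("sash",m.sum(),np.percentile(B[m],[2,50,98],axis=0).round(4).tolist() if m.any() else 0)
im,d=manip.get_image("top")
B=wb(maskpts("top",d>0,d)); m=(B[:,2]>.27)&(B[:,2]<.32)&(abs(B[:,0]+.07)<.025)&(abs(B[:,1])<.05);print("sash",m.sum(),np.percentile(B[m],[2,50,98],axis=0).round(4).tolist() if m.any() else 0)
print(manip.current_t())
E
```

```text
True 0.2804198009001505
wb [[-0.07098901 -0.00054862  0.34627713]]
312 [[-0.1489, -0.0368, 0.0538], [-0.1445, 0.0022, 0.0607], [-0.1415, 0.0378, 0.0626]]
sash 52299 [[-0.2044, -0.0086, 0.2989], [-0.1427, 0.0119, 0.3836], [-0.073, 0.0282, 0.4015]]
sash 182 [[-0.0752, -0.0427, 0.2711], [-0.0721, 0.0107, 0.2965], [-0.0653, 0.0496, 0.3008]]
8.6417
```

```bash
python3 - <<'E'
from h import *
d=np.load("top.npz")["d"]; B=wb(maskpts("top",d>0,d)); m=(B[:,2]>.17)&(B[:,2]<.21)&(abs(B[:,0]+.07)<.025)&(abs(B[:,1])<.05);print("sash0",np.percentile(B[m],[2,50,98],axis=0).round(4)[:,2])
manip.servo_line(bw(-.145,.001,.039),v=.25,stop_force=15)
print(wb(manip.current_ee_pos()))
manip.gripper_to(0.0,force=50)
print("gap",manip.current_finger_gap())
h=manip.servo_line(bw(-.310,.001,.039),v=.12,stop_force=25)
print(h,wb(manip.current_ee_pos()),manip.current_ft_force())
manip.gripper_to(.45)
manip.servo_line(manip.current_ee_pos()+np.r_[0,0,.21],v=.35)
manip.move_ptp(bw(-.24,0,.26),dn())
c=manip.get_calibration("wrist"); im,d=manip.get_image("wrist"); save("e",im); np.savez("w2.npz",im=im,d=d,R=c["R"],t=c["t"])
for k in ["holder","nest"]:
    for s in manip.silhouettes(k,"wrist")[:2]:
        B=wb(maskpts("wrist",s["mask"],d,c)); print(k,s["confidence"],len(B),np.percentile(B,[2,50,98],axis=0).round(3).tolist())
B=wb(maskpts("wrist",d>0,d,c)); m=(B[:,2]>.072)&(B[:,2]<.084)&(abs(B[:,0]+.17)<.06)&(abs(B[:,1])<.026); Q=B[m]
r=cv2.minAreaRect((Q[:,:2]*1000).astype(np.float32)); print(m.sum(),r,np.percentile(Q,[1,50,99],axis=0).round(4).tolist(),manip.current_t())
E
```

```text
sash0 [0.1724 0.195  0.1986]
[[-0.14482471  0.00032104  0.03994297]]
gap 0.09291311372900318
True [[-0.3055625   0.00048481  0.03986177]] [4.73595169 9.17236013 9.87794598]
holder 0.64 2024 [[-0.198, -0.025, 0.035], [-0.173, 0.002, 0.075], [-0.147, 0.027, 0.08]]
nest 0.93 5762 [[-0.317, -0.039, 0.025], [-0.249, 0.005, 0.027], [-0.136, 0.041, 0.08]]
1083 ((-171.25318908691406, -0.041286468505859375), (51.816036224365234, 53.62480926513672), 89.64165496826172) [[-0.1978, -0.0257, 0.0727], [-0.1705, 0.0008, 0.0787], [-0.1449, 0.0256, 0.0802]] 13.1583
```

View pics/e.png

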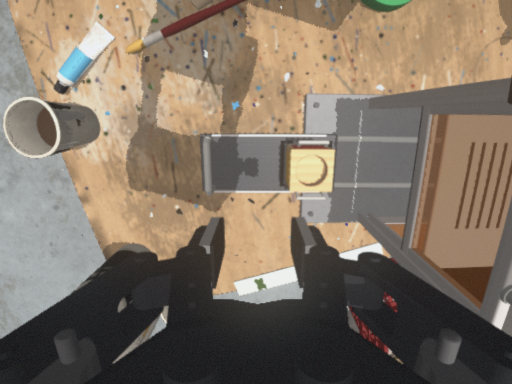

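```bash
python3 - <<'E'
from h import *
import json
manip.gripper_to(1.0)
manip.move_ptp(bw(-.171,.0004,.125),dn())
manip.servo_line(bw(-.171,.0004,.036),v=.15,stop_force=10)
manip.gripper_to(0.0,force=30); manip.pause(.1)
p=manip.current_ee_pos(); print("gap",manip.current_finger_gap(),wb(p))
manip.servo_line(bw(-.171,.0004,p[2]+.085),v=.2)
print("gap",manip.current_finger_gap())
B=(-.22,-.16)
manip.servo_line(bw(*B,p[2]+.085),v=.25)
manip.servo_line(bw(*B,p[2]-.015),v=.2)
h=manip.servo_line(bw(*B,p[2]-.030),v=.03,stop_force=5)
r=manip.current_ee_pos(); print(h,"drop",r[2]-p[2],wb(r))
manip.gripper_to(1.0); manip.pause(.1)
json.dump([list(map(float,p)),list(map(float,r))],open("pr.json","w"))
manip.servo_line([r[0],r[1],r[2]+.12],v=.3)
c=manip.get_calibration("wrist"); im,d=manip.get_image("wrist"); save("f",im)
B=wb(maskpts("wrist",d>0,d,c)); np.save("B3.npy",B)
m=(B[:,2]>.046)&(B[:,2]<.058)&(abs(B[:,0]+.22)<.04)&(abs(B[:,1]+.16)<.04); Q=B[m]
if len(Q)>20: print(m.sum(),cv2.minAreaRect((Q[:,:2]*1000).astype(np.float32)),Q[:,2].mean())
print(manip.current_t())
E
```

```text
gap 0.6258581538744937 [[-1.71082584e-01 -1.31560782e-04  3.68865294e-02]]
gap 0.6271352940766196
True drop -0.023248803433596085 [[-0.22017917 -0.16053463  0.01363773]]
2328 ((-220.60365295410156, -157.1884765625), (54.17694854736328, 54.2039794921875), 89.82874298095703) 0.0540614760126905
19.1333
```

View pics/f.png

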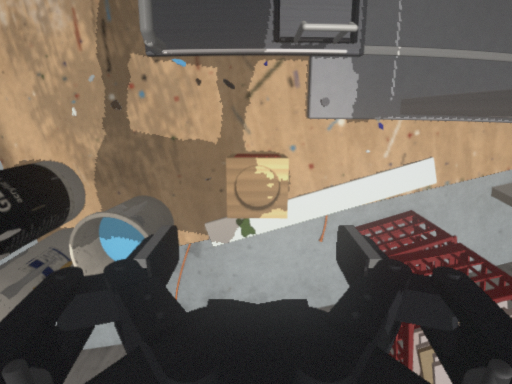

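```bash
python3 - <<'E'
from h import *
w=np.load("w2.npz"); c=dict(manip.get_calibration("wrist")); c["R"]=w["R"];c["t"]=w["t"]
im=w["im"].astype(int); d=w["d"]
wood=(im[...,0]-im[...,2]>45)&(d>0)
B=wb(maskpts("wrist",wood,d,c)); m=(B[:,2]>.072)&(B[:,2]<.086)&(abs(B[:,0]+.171)<.04)&(abs(B[:,1])<.045); Q=B[m]
print(m.sum(),cv2.minAreaRect((Q[:,:2]*1000).astype(np.float32)),np.percentile(Q,[1,99],axis=0).round(4).tolist())
B=wb(maskpts("wrist",d>0,d,c))
for lo,hi in [(.023,.029),(.031,.065),(.066,.078),(.0785,.086)]:
  for s in (1,-1):
    m=(B[:,2]>lo)&(B[:,2]<hi)&(abs(B[:,0]+.171)<.03)&(s*B[:,1]>.0285)&(s*B[:,1]<.06); print(lo,s,m.sum(),np.percentile(B[m][:,1],[2,50,98]).round(4) if m.any() else "")
m=(B[:,2]>.023)&(B[:,2]<.030)&(B[:,0]<-.21)&(B[:,0]>-.31)&(abs(B[:,1])<.06);print("tray y",np.percentile(B[m][:,1],[0.5,2,98,99.5]))
E
```

```text
1107 ((-171.11985778808594, -1.623260498046875), (53.665916442871094, 55.95850372314453), 0.021513530984520912) [[-0.1978, -0.0257, 0.0731], [-0.1448, 0.0262, 0.0802]]
0.023 1 211 [0.0328 0.0358 0.0414]
0.023 -1 22 [-0.0391 -0.0372 -0.0341]
0.031 1 122 [0.0291 0.039  0.0405]
0.031 -1 41 [-0.0404 -0.04   -0.0297]
0.066 1 20 [0.0291 0.0308 0.0326]
0.066 -1 33 [-0.0329 -0.0307 -0.0288]
0.0785 1 118 [0.0328 0.0348 0.0367]
0.0785 -1 112 [-0.0374 -0.0347 -0.033 ]
tray y [-0.03905083 -0.03766009  0.03952263  0.04106112]
```

```bash
python3 - <<'E'
from h import *
import json
p,r=map(np.array,json.load(open("pr.json")))
x,y=wb(r)[0][:2]
a=-np.pi/2
manip.move_ptp([r[0],r[1],r[2]+.10],dn(a))
manip.servo_line([r[0],r[1],.0125],v=.2,stop_force=10)
manip.gripper_to(0.0,force=30); print("gap",manip.current_finger_gap(),wb(manip.current_ee_pos()))
manip.gripper_to(1.0); manip.pause(.1)
for z in (.1336,.234):
    manip.servo_line([r[0],r[1],z],v=.4)
    e=wb(manip.current_ee_pos())[0]
    c=manip.get_calibration("wrist"); im,d=manip.get_image("wrist")
    im=im.astype(int); B=wb(maskpts("wrist",(d>0),d,c))
    m=(B[:,2]>.044)&(B[:,2]<.060)&(abs(B[:,0]-x)<.045)&(abs(B[:,1]-y)<.045); Q=B[m]
    R=cv2.minAreaRect((Q[:,:2]*1000).astype(np.float32)); print(e.round(4),np.round(R[0],1),np.round(R[1],1),R[2],"bias box",np.round(np.array(R[0])-1000*e[:2],1))
print(manip.current_t())
E
```

```text
gap 0.6261376333763587 [[-0.22023292 -0.16112777  0.01374179]]
[-0.2203 -0.1614  0.1357] [-220.1 -158.4] [54.7 55.1] 0.169151172041893 bias box [0.2 3. ]
[-0.2202 -0.1608  0.2344] [-219.8 -158.7] [54.8 54.9] 0.1591271609067917 bias box [0.4 2.1]
23.1167
```

```bash
python3 - <<'E'
from h import *
x,y=-.2202,-.1611
manip.move_ptp(bw(x-.069,y,.234),dn())
c=manip.get_calibration("wrist"); im,d=manip.get_image("wrist")
C=-np.array(c["R"]).T@np.array(c["t"]); print("cam",wb(C).round(3),"tcp",wb(manip.current_ee_pos()).round(4), "axis",np.array(c["R"])[2].round(3))
B=wb(maskpts("wrist",(d>0),d,c))
m=(B[:,2]>.044)&(B[:,2]<.060)&(abs(B[:,0]-x)<.045)&(abs(B[:,1]-y)<.045); Q=B[m]
R=cv2.minAreaRect((Q[:,:2]*1000).astype(np.float32)); print(np.round(R[0],1),np.round(R[1],1),R[2])
print(np.percentile(Q,[1,99],axis=0).round(4))
# same for guides in pic2 with robust edges
w=np.load("w2.npz"); c["R"]=w["R"];c["t"]=w["t"]; print("cam2",wb(-np.array(c["R"]).T@np.array(c["t"])).round(3))
B=wb(maskpts("wrist",w["d"]>0,w["d"],c)); 
for s in (1,-1):
    m=(B[:,2]>.0785)&(B[:,2]<.09)&(abs(B[:,0]+.171)<.03)&(s*B[:,1]>.0285)&(s*B[:,1]<.05); print(B[m].mean(0).round(4),np.percentile(B[m],[1,99],axis=0).round(4).tolist())
m=(B[:,2]>.0735)&(B[:,2]<.086)&(abs(B[:,0]+.171)<.04)&(abs(B[:,1])<.0285); print("holder",np.percentile(B[m],[1,99],axis=0).round(4).tolist())
print(manip.current_t())
E
```

```text
cam [[-0.29  -0.095  0.377]] tcp [[-0.289  -0.161   0.2335]] axis [ 0.252 -0.06  -0.966]
[-220.7 -157.9] [53.8 53. ] 0.0030018731486052275
[[-0.2472 -0.1841  0.0451]
 [-0.1942 -0.1316  0.0573]]
cam2 [[-0.24   0.066  0.402]]
[-0.1712  0.0348  0.0806] [[-0.1887, 0.0328, 0.0789], [-0.1532, 0.0367, 0.0824]]
[-0.1714 -0.035   0.0803] [[-0.1893, -0.0375, 0.0787], [-0.1536, -0.0329, 0.082]]
holder [[-0.1978, -0.0257, 0.0741], [-0.1448, 0.0262, 0.0802]]
24.7
```

```bash
python3 - <<'E'
from h import *
x,y=-.2202,-.1605
manip.move_ptp(bw(x,y,.12),dn(-np.pi/2))
manip.servo_line(bw(x,y,.0125),v=.2,stop_force=10)
manip.gripper_to(0.0,force=35); manip.pause(.1)
z0=manip.current_ee_pos()[2]; print("gap",manip.current_finger_gap(),z0)
manip.servo_line(bw(x,y,.14),v=.25)
X,Y=-.1708,-.0016
manip.move_ptp(bw(X,Y,.145),dn(-np.pi))
manip.pause(.15)
f0=np.array(manip.current_ft_force())
ex=bw(1,0,0)-bw(0,0,0); ey=bw(0,1,0)-bw(0,0,0)
def fb():
    f=np.array(manip.current_ft_force())-f0; return np.round([f@ex,f@ey,f[2]],1)
print("gap",manip.current_finger_gap(),wb(manip.current_ee_pos()).round(4))
for b in (.070,.060,.050,.040):
    h=manip.servo_line(bw(X,Y,z0+b),v=.12,stop_force=12); print(b,h,wb(manip.current_ee_pos()).round(4),fb())
    if h: break
c=manip.get_image("top"); save("g",cv2.resize(c[0][130:290,180:340],(480,480)))
print(manip.current_t())
E
```

```text
gap 0.6271083748971983 0.013829802783269046
gap 0.6262079402396138 [[-0.1709 -0.0018  0.1448]]
0.07 False [[-0.1708 -0.0019  0.0842]] [-0.   0.8  0.8]
0.06 False [[-0.1708 -0.0018  0.0743]] [ 0.5 -0.   0.2]
0.05 False [[-0.1708 -0.0018  0.0642]] [0.3 0.4 1.2]
0.04 False [[-0.1708 -0.0018  0.0541]] [-0.1 -0.5  0.5]
31.1583
```

View pics/g.png

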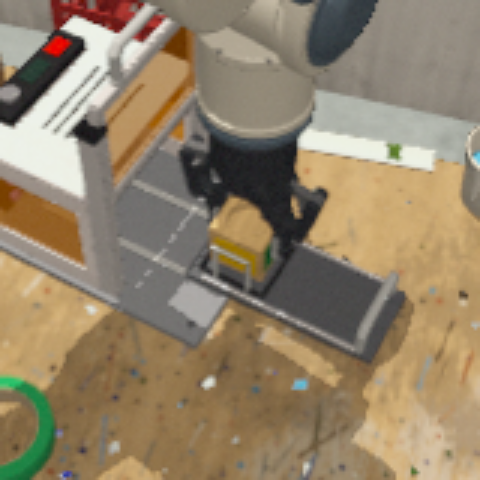

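```bash
python3 - <<'E'
from h import *
X,Y,z0=-.1708,-.0018,.0138
h=manip.servo_line(bw(X,Y,z0+.028),v=.1,stop_force=10); print(h,wb(manip.current_ee_pos()).round(4))
if not h:
    h=manip.servo_line(bw(X,Y,z0+.020),v=.03,stop_force=6)
e=wb(manip.current_ee_pos())[0]; print(h,e.round(4),"bottom",e[2]-z0,manip.current_ft_force())
manip.gripper_to(.9); manip.pause(.1)
manip.servo_line(manip.current_ee_pos()+np.r_[0,0,.14],v=.35)
manip.move_ptp(bw(-.24,0,.26),dn(-np.pi))
c=manip.get_calibration("wrist"); im,d=manip.get_image("wrist"); save("hh",im)
B=wb(maskpts("wrist",d>0,d,c)); m=(B[:,2]>.070)&(B[:,2]<.090)&(abs(B[:,0]+.171)<.04)&(abs(B[:,1])<.0285)
print(np.percentile(B[m],[1,50,99],axis=0).round(4).tolist())
c,d=manip.get_image("top"); save("i",cv2.resize(c[130:290,180:340],(480,480)))
print(manip.current_t())
E
```

```text
False [[-0.1708 -0.0019  0.042 ]]
True [-0.1708 -0.0018  0.0396] bottom 0.02578892622717955 [ 0.77813263  0.53005896 -0.96677751]
[[-0.1987, -0.0284, 0.0706], [-0.1709, -0.0023, 0.0785], [-0.1445, 0.0237, 0.0803]]
33.2417
```

View pics/hh.png

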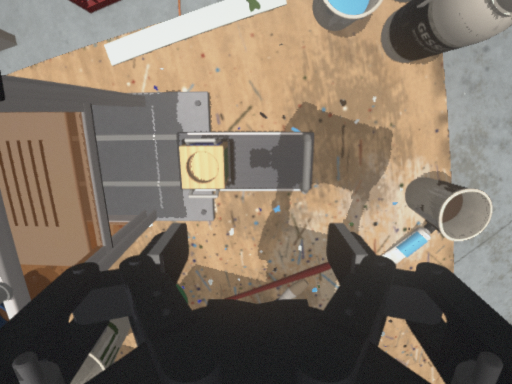

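View pics/i.png

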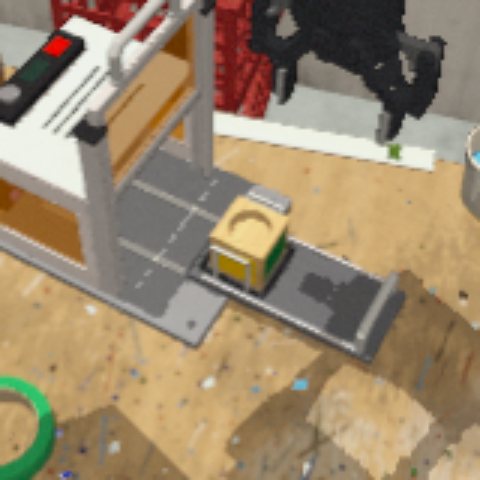

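```bash
python3 - <<'E'
from h import *
a=-np.pi
manip.gripper_to(.45)
manip.move_ptp(bw(-.305,.0,.12),dn(a))
manip.servo_line(bw(-.305,.0,.039),v=.2,stop_force=15)
manip.gripper_to(0.0,force=50); print("gap",manip.current_finger_gap())
h=manip.servo_line(bw(-.160,.0,.039),v=.10,stop_force=25); print(h,wb(manip.current_ee_pos()).round(4))
h=manip.servo_line(bw(-.136,.0,.039),v=.05,stop_force=25); print(h,wb(manip.current_ee_pos()).round(4),manip.current_ft_force())
manip.gripper_to(.45)
manip.servo_line(manip.current_ee_pos()+np.r_[0,0,.30],v=.4)
c=manip.get_calibration("wrist"); im,d=manip.get_image("wrist")
B=wb(maskpts("wrist",d>0,d,c)); m=(B[:,2]>.05)&(B[:,2]<.075)&(B[:,0]>-.18)&(B[:,0]<-.11)&(abs(B[:,1])<.045)
print(m.sum(),np.percentile(B[m],[2,50,98],axis=0).round(4).tolist())
print(manip.current_t())
E
```

```text
gap 0.09229063074559671
False [[-0.1599 -0.0009  0.0404]]
True [[-0.1453 -0.0009  0.0405]] [ -5.99034262 -14.62077587   8.08619214]
299 [[-0.1509, -0.0381, 0.0532], [-0.146, -0.0052, 0.0603], [-0.1411, 0.0355, 0.0627]]
38.65
```

```bash
python3 - <<'E'
from h import *
a=-np.pi
manip.servo_line(bw(-.145,.0,.039),v=.4,stop_force=15)
manip.gripper_to(0.0,force=60); print("gap",manip.current_finger_gap(),wb(manip.current_ee_pos()).round(4))
h=manip.servo_line(bw(-.135,.0,.039),v=.04,stop_force=30); print(h,wb(manip.current_ee_pos()).round(4))
manip.gripper_to(.45); 
manip.servo_line(manip.current_ee_pos()+np.r_[0,0,.31],v=.4)
manip.move_ptp(bw(-.071,0,.345),dn(a))
manip.servo_line(bw(-.071,0,.279),v=.15,stop_force=12)
manip.gripper_to(0.0,force=50); print("gap",manip.current_finger_gap(),wb(manip.current_ee_pos()).round(4))
h=manip.servo_line(bw(-.071,0,.19),v=.10,stop_force=25); print(h,wb(manip.current_ee_pos()).round(4))
h=manip.servo_line(bw(-.071,0,.163),v=.04,stop_force=25); print(h,wb(manip.current_ee_pos()).round(4),manip.current_ft_force())
manip.gripper_to(.45)
manip.servo_line(manip.current_ee_pos()+np.r_[0,0,.16],v=.3)
manip.move_ptp(bw(-.11,0,.36),dn())
c=manip.get_calibration("wrist"); im,d=manip.get_image("wrist"); save("j",im)
B=wb(maskpts("wrist",d>0,d,c)); m=(B[:,2]>.18)&(B[:,2]<.23)&(abs(B[:,0]+.07)<.03)&(abs(B[:,1])<.05)
print("now",np.percentile(B[m][:,2],[2,50,98]).round(4))
m=(B[:,2]>.05)&(B[:,2]<.075)&(B[:,0]>-.18)&(B[:,0]<-.11)&(abs(B[:,1])<.06);print("tray",np.percentile(B[m][:,0],[2,50,98]).round(4))
w=np.load("w1.npz");B=wb(maskpts("wrist",w["d"]>0,w["d"],c)); m=(B[:,2]>.18)&(B[:,2]<.23)&(abs(B[:,0]+.07)<.03)&(abs(B[:,1])<.05)
print("start",np.percentile(B[m][:,2],[2,50,98]).round(4))
m=(B[:,2]>.05)&(B[:,2]<.075)&(B[:,0]>-.18)&(B[:,0]<-.11)&(abs(B[:,1])<.06);print("tray",np.percentile(B[m][:,0],[2,50,98]).round(4))
c,d=manip.get_image("top"); save("k",cv2.resize(c[110:270,140:300],(480,480)))
print(manip.current_t())
E
```

```text
gap 0.09047202807550567 [[-0.1454 -0.001   0.0406]]
True [[-0.1453 -0.001   0.0407]]
gap 0.10439598010849974 [[-0.0705 -0.0005  0.2799]]
False [[-0.0706 -0.0004  0.1901]]
True [[-0.0704 -0.0006  0.1749]] [-3.08766258  0.93785543 12.98353053]
now [0.187  0.1949 0.1972]
tray [-0.1496 -0.1447 -0.1404]
start [0.1897 0.1978 0.2001]
tray [-0.1505 -0.1453 -0.1409]
48.3417
```

View pics/k.png

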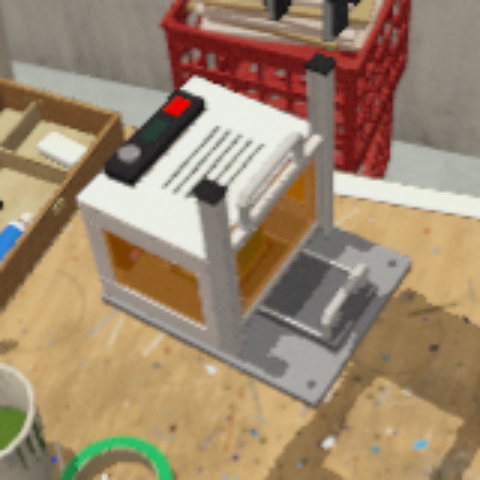

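```bash
python3 - <<'E'
from h import *
d1=manip.get_image("top")[1]
for d in (np.load("top.npz")["d"],d1):
    B=wb(maskpts("top",d>0,d)); m=(B[:,2]>.17)&(B[:,2]<.23)&(abs(B[:,0]+.07)<.025)&(abs(B[:,1])<.05);t=(B[:,2]>.05)&(B[:,2]<.07)&(abs(B[:,0]+.145)<.03)&(abs(B[:,1])<.04)
    print(np.percentile(B[m][:,2],[50,98]).round(4),np.percentile(B[t][:,0],[2,50,98]).round(4))
    for n,(x,y,h) in dict(mug=(.358,.24,.095),pot2=(.673,-.363,.078),pot1=(.38,-.455,.1)).items():
        P=maskpts("top",d>0,d); m=(abs(P[:,0]-x)<.06)&(abs(P[:,1]-y)<.06)&(abs(P[:,2]-h)<.008); print(n,P[m].mean(0).round(3))
manip.finish_job(); print(manip.current_t())
E
```

```text
[0.195  0.1986] [-0.1497 -0.1462 -0.141 ]
mug [0.352 0.244 0.093]
pot2 [ 0.671 -0.364  0.076]
pot1 [ 0.377 -0.454  0.098]
[0.1923 0.196 ] [-0.1494 -0.1463 -0.1405]
mug [0.353 0.245 0.092]
pot2 [ 0.671 -0.364  0.076]
pot1 [ 0.377 -0.455  0.098]
the job is handed in; nothing more can be done
the job is handed in; nothing more can be done
```

The job is handed in, at about 48.5 s. I raised the sash to its stop and pulled the tray out to its stop. I then stood the holder on the bench, regripped it on the red and green faces, and seated it back in the nest. Last, I pushed the tray home and lowered the sash to its stop.

**Holder:** After seating, its underside read 25.8 mm, against the tray board at 26 mm. The top camera showed green at the front and yellow on the +y side. Red therefore faces the lamp, though I did not see the red face itself.

**Tray:** The handle is within about 0.5 mm of where it started. A second, firmer push did not move it further.

**Sash:** It stopped firmly against a 25 N push. The top camera put the handle about 2.6 mm lower than at the start, so the sash may have begun slightly open. When raised, the camera showed about 102 mm of travel, while the gripper's own travel was about 106 mm and ended at a hard stop.

**Bystanders:** The mug and both paint pots are within 1 mm of where they started. I did not re-measure the gesso bottle.

**Disagreement:** The wrist camera and the gripper differed by about 3 mm in the box's y direction. I aimed for the middle of the two when placing the holder, and it went between the guides with almost no side force.

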